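Clamp the sandal sole and hold the rasp ready over it

ROBOT

A 6-joint arm with a two-finger parallel gripper is mounted at the origin on the work surface. World frame = base frame: x ahead of the robot, y to its left, z up, the work surface at z = 0. Lengths are in mm, angles in rad, forces in N, time in s.
With the tool pointing down it reaches from about 350 to 975 mm from the base axis. Payload 7.1 kg.
Tool frame: the origin (TCP) lies midway between the tips of the shut fingers; the grasp point (between the pads) lies 19 mm behind it; z points along the fingers, y is the line along which they close (so a half turn about z gives the same grasp; the last joint's range is limited). The gripper opens to 88 mm and grips with 3 to 60 N. Pads are 20 mm wide; open, the fingers measure 115 mm over their backs; the gripper's body (75 mm by 178 mm) begins 61 mm behind the grasp point.
Start: joints at [-1.292, 0.423, 1.63, -0, 1.089, -0.019], TCP at [183.404, -597.468, 222.675] pointing down, gripper open.
Joint ranges: [-3, 3], [-0.9, 2.11], [0.09, 2.58], [-1.31, 4.45], [0.11, 2.69], [-2.54, 2.54]. Speed limits (rad/s): [2.39, 2.39, 3.01, 3.14, 3.14, 3.14].

INTERFACE

Orientations are given as a rotation vector (axis times angle).
In Python, from workcell import ctrl gives the robot as it stands.
- The arm moves only by the shell command python3 -m pendant 'ROWS'. ROWS is a JSON object of lists of equal length, an entry for each row: "grip": the opening, from -1 (shut) to 1 (fully open); "linear": the shift along the tool's x, y, z in mm, a list of three; "angular": the turn, a rotation vector about the tool's x, y, z in rad, a list of three. In form: {"grip": [grip, ...], "linear": [[tx, ty, tz], ...], "angular": [[ax, ay, az], ...]}. A call has 1 to 12 rows; each row shifts and turns the commanded pose from where the row before left it, along the tool's axes as they then stand; what a row does not reach is not made up. A row lasts 1/12 s, in which the tool goes at most 41.7 mm and 7.16 degrees, less where a joint would pass 70% of its speed; a pose out of reach is approached as far as the arm can. A call with a gripper value outside its range is refused whole. The fingers move at their own pace and stop on an object; the grip force is fixed at half the most. Time passes only in rows, so rows that do not move let the fingers close. It gives the time, the measured TCP pose, the force, the opening and the grip force at its end, in the units of the state.
- ctrl.get_obs(): the state, without advancing time (a new reading comes with each control period).
- ctrl.get_image(name): name is "scene" or "top"; returns the picture (420x560x3 uint8, red, green, blue); there is no depth.
- ctrl.camera_params(name): a dict with "vfov" (degrees; the focal length in pixels is half the picture's height over the tangent of half this angle, whatever the lens; pixels are square), "cx", "cy" (the principal point, pixels), "k1" (the pictures are not rectified: a ray, as slopes to the right and down, at radius r is drawn at 1 + k1 r^2 times it, then the intrinsics apply), "R" (3x3) and "t" (3): a world point X has camera coordinates R X + t. Camera axes: x right, y down, z forward; pixel columns grow to the right and rows downward; lengths in mm; the calibration is good to about 2 mm. A picture is of the moment at which its call begins. camera_params takes no time and is no camera call.
- ctrl.close_job(): hands the job in; it is judged then, once.
The state is a dict: "t": time; "qpos": joint angles; "qvel": joint speeds; "joint_torque": joint torques, N m; "ee_pos": TCP position; "orientation": TCP orientation; "ft_force": force on the tool from outside, world axes, zero at the start; "moment": the same for the moment, N m; "width": finger opening in mm; "grasp_force": force on a finger pad.
Only numpy, scipy, OpenCV 4.12 (cv2) and the standard library are available. Lean on these libraries where they do the work, as an engineer would, in place of code of your own. Each camera call takes 0.05 s, during which the arm holds its last target. There are 200 camera calls.

TASK

Get ready to rasp the sandal sole: first swing the jig's hinged steel hold-down bar over the sole until it rests fully down in its catch, then draw the rasp (the tool with the longest, thickest handle) out of the slanted rack and turn it so that its blade lies flat and level. Finish while holding the rasp still in the gripper, with the middle of its blade over the middle of the clamped sole, about 12 to 15 cm above it and clear of rack and jig. Leave the two other tools in the rack and do not shift the other things on the bench.

Things in the scene. Friction and masses are not known exactly. Their poses are not given: they have to be found in the camera images.
- jig: Fixed sole jig: plywood board 290 x 150 x 16 mm on the table, long side along its x, with a black rubber sandal sole (250 mm long, 90 mm wide, 14 mm thick) fixed on it along x. Origin: centre of the board's underside, z up. The bar's hinge is at y = +62 mm, its catch (steel fork, cheeks 25 mm apart inside, tops 52 mm above the table) at y = -62 mm, both at x = 0.
- sole_mid (a point): Middle of the sole's top face, 30 mm above the table; it lies at (0, 0, 30 mm) in the jig's frame, under the closed bar.
- bar_hinge (a point): Point on the hold-down bar's hinge axis, at (0, 62, 40 mm) in the jig's frame. The axis is parallel to the jig's x, so the bar swings in the jig's plane x = 0. At joint angle a the bar runs from here along (0, -cos a, sin a) in the jig's frame.
- bar (a joint): Angle (rad) of the flat steel hold-down bar. 0 = closed against a stop: level, pointing to the jig's -y, in the catch, centre line 40 mm above the table. Grows as it opens upward; starts at 1.7 to 2.1, past upright, leaning away from the sole; stop at 2.2. The hinge is stiff: the bar stays where it is left; it takes about 0.5 to 4 N to move at 95 mm from the hinge.
- bar_end (a point): Free end of the bar, on its centre line. The bar is 150 mm long from the hinge, 20 mm wide (28 mm at the last 14 mm), 6 mm thick.
- rack: Fixed slanted wooden tool rack. Origin: on the table under the middle of its slotted block's upper face, which is 125 mm up; z up. The block (50 x 262 x 50 mm) leans 0.70 rad: handles point along (-0.644, 0, 0.765) in its frame. Slots 9 x 25 mm go through it at y = -82, 0, +82 mm, one tool in each, in any order. Side boards: y = +-138 mm, x = -55 to 95 mm, 115 mm high.
- rasp: Rasp, 0.14 to 0.22 kg: dark steel blade with bright cross ridges, 6 mm thick (x), 22 mm wide (y), and wooden handle of rectangular section 26 mm (x) by 24 mm (y) with a steel collar at its foot. Origin: centre of the handle's foot, which rests on the rack's block. z runs up the handle: handle z = 0 to 110 mm, blade 0 to -120 mm. In the rack its y is parallel to the rack's y.
- rasp_grip (a point): A good place to grip: on the handle's axis, 45 mm from its foot (0, 0, 45 mm in the rasp's frame). Closing across the 24 mm width (y) the fingers find flat faces, and room between the neighbouring tools 82 mm away.
- rasp_blade_mid (a point): Middle of the rasp's blade, (0, 0, -60 mm) in the rasp's frame. The blade sits in the rack to its full 120 mm: pull it at least 120 mm along the rasp's z to clear it. The rasp balances about 30 mm from its origin, in the blade. The blade lies flat and level when the rasp's x is vertical, either way up.
- spreader: Other tool in the rack, to be left alone: slim wooden handle 16 x 14 mm, 75 mm long; steel blade 90 mm. Origin at the handle's foot, z along the handle.
- scraper: Other tool in the rack, to be left alone: wooden handle with a round knob of 38 mm diameter, 61 mm high in all; steel blade 90 mm. Origin at the handle's foot, z along the handle.
- tape_roll: Bystander: paper tape roll lying flat, 80 mm diameter, 24 mm high, between rack and jig. Origin: centre of its underside.
- brush_tin: Bystander: white open cup, 68 mm diameter, 85 mm high, with three thin brush handles standing in it up to 135 mm above the table, between rack and jig. Origin: centre of its underside.
- glue_bottle: Bystander: amber bottle, 60 mm diameter, 170 mm high, at the table's far side. Origin: centre of its underside.
- eyelet_jar: Bystander: clear jar with a lid, 70 mm diameter, 100 mm high, at the table's far side. Origin: centre of its underside.
- hammer: Bystander: hammer lying on the table, far left. Origin on its underside.
- sandal: Bystander: finished black sandal, 240 x 84 mm, 60 mm high, lying far right. Origin: centre of its underside.

How it is judged:
By the outcome, as a careful person would: the job done as asked, in the order asked, and still so for the second after the job is handed in, while the arm keeps its last pose, push and grip.
It also fails if it takes over 61 s, if anything falls off the work surface, if the arm or the gripper's body presses on something with over 40 N, if the wrist force passes 120 N, or if a joint passes its speed limit or range.

## Working session

There is one attempt and no reset: what is moved stays moved. The work goes in short steps, Python scripts to look and compute and a shell command to move; the robot and the scene stay as the last step left them, time stands still between calls to the robot, and variables do not carry over. Pictures are saved under pics/ and viewed, at most 10 in all, crops included, and the job is handed in when it is done.

```bash
ls; mkdir -p pics; cat > h.py <<'E'
import numpy as np,cv2
from workcell import ctrl
from scipy.spatial.transform import Rotation as Rn
def cam(n):
    p=ctrl.camera_params(n);f=210/np.tan(np.radians(p['vfov'])/2)
    return p,f,np.array(p['R']),np.array(p['t'])
def ray(n,u,v):
    p,f,R,t=cam(n);d=np.array([(u-p['cx'])/f,(v-p['cy'])/f]);s=d.copy()
    for _ in range(30): s=d/(1+p['k1']*(s@s))
    w=R.T@np.array([s[0],s[1],1]);return -R.T@t,w/np.linalg.norm(w)
def onz(n,u,v,z):
    o,w=ray(n,u,v);return o+w*(z-o[2])/w[2]
def proj(n,X):
    p,f,R,t=cam(n);c=R@np.array(X,float)+t;s=c[:2]/c[2];s=s*(1+p['k1']*(s@s));return np.array([p['cx'],p['cy']])+f*s
def tri(a,b):
    (o1,w1),(o2,w2)=ray(*a),ray(*b);A=np.c_[w1,-w2];k=np.linalg.lstsq(A,o2-o1,rcond=None)[0]
    P,Q=o1+w1*k[0],o2+w2*k[1];return (P+Q)/2,np.linalg.norm(P-Q)
def shot(n,name):
    im=ctrl.get_image(n);cv2.imwrite(f'pics/{name}.png',im[:,:,::-1]);return im
E
python3 - <<'E'
from h import *
for n in('scene','top'):
    shot(n,n+'0');p,f,R,t=cam(n);print(n,p['cx'],p['cy'],f,p['k1'],-R.T@t,R[2])
E
```

```text
pics
scene 279.73683879350637 207.49069655537573 482.4704347866384 0.004589850107288855 [1637.62385572   14.41990624 1171.6492059 ] [-0.68760244 -0.01956152 -0.72582383]
top 280.59067380237127 217.67574017252653 455.78663362294935 -0.032290038064673565 [ 423.78888671   -1.68840186 1439.63777021] [ 0.14786076 -0.00475653 -0.98899675]
```

View pics/scene0.png

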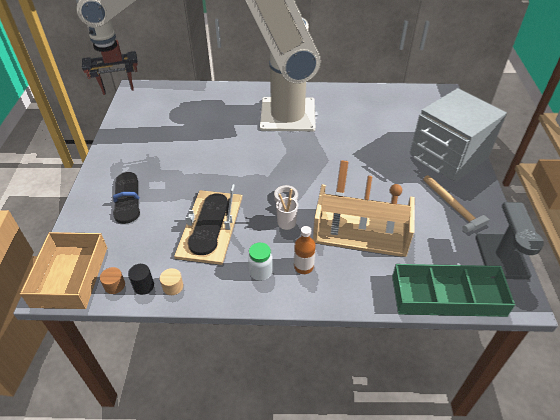

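View pics/top0.png

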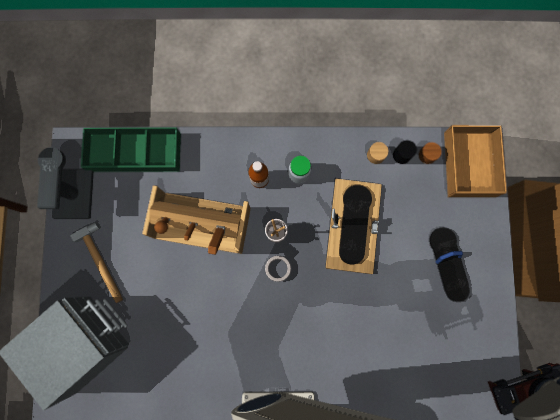

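The scene picture shows the jig near (210,225), with the bar open toward the cup, and the rack at (365,215). The longest handle, the rasp, is the one on the rack's cup side, at (343,178) in scene and (217,240) in top. I'll enlarge both areas.

```bash
python3 - <<'E'
from h import *
s=cv2.imread('pics/scene0.png');t=cv2.imread('pics/top0.png')
def c(im,x,y,w,h,k):return cv2.resize(im[y:y+h,x:x+w],None,fx=k,fy=k,interpolation=cv2.INTER_CUBIC)
a=np.hstack([c(s,170,170,80,100,5),c(t,315,165,80,120,5)[:500]]) 
cv2.imwrite('pics/jig.png',np.hstack([c(s,170,175,80,100,5),c(t,315,175,80,100,5)]))
cv2.imwrite('pics/rack.png',np.vstack([c(s,310,150,114,60,7)[:,:798][:420//1] if 0 else c(s,310,150,130,50,6), c(t,135,180,130,50,6) if 0 else c(t,135,205,130,50,6)]))
E
```

```text
(no output)
```

View pics/jig.png

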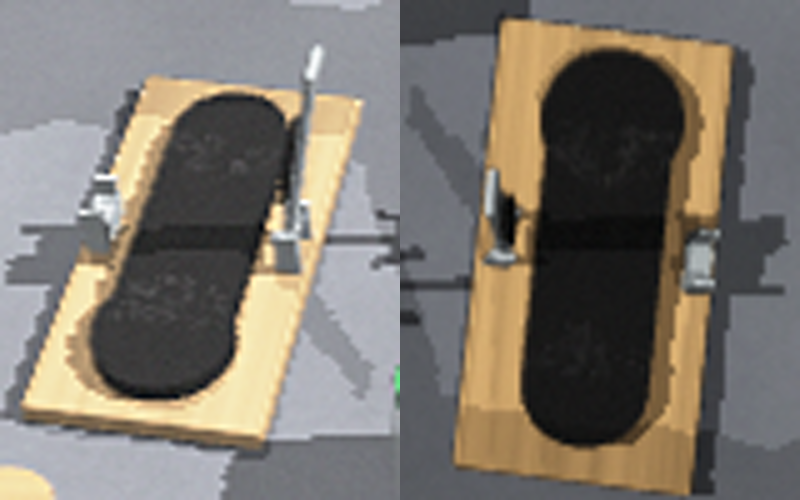

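View pics/rack.png

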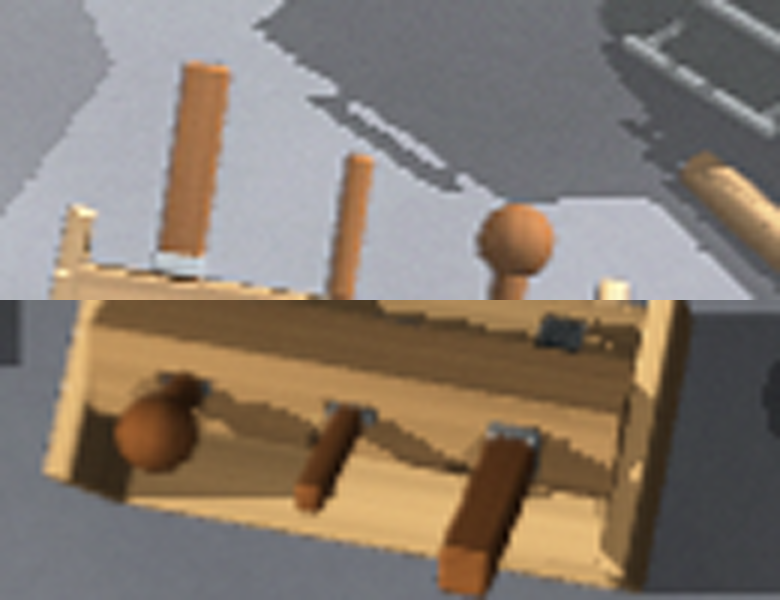

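The jig crops show the board corners, fork and bar edge. In the rack crop the rasp is the tool at y=-82 in the rack, on the cup side, with its collar at about (514,433) and handle end at about (467,546). Next I turn these into positions.

```bash
python3 - <<'E'
from h import *
np.set_printoptions(precision=1,suppress=True)
T=lambda u,v:('top',315+(u-400)/5-.4,175+v/5-.4)
S=lambda u,v:('scene',170+u/5-.4,175+v/5-.4)
def fit(A,B): # rigid 2d
    A,B=np.array(A,float),np.array(B)[:,:2];a,b=A-A.mean(0),B-B.mean(0)
    y=np.arctan2((a[:,0]*b[:,1]-a[:,1]*b[:,0]).sum(),(a*b).sum());c,s=np.cos(y),np.sin(y);R=np.array([[c,-s],[s,c]])
    t=B.mean(0)-R@A.mean(0);print('yaw',round(y,4),'t',t,'res',(B-(A@R.T+t)).ravel());return y,t
loc=[(145,75),(145,-75),(-145,-75),(-145,75)]
y1,t1=fit(loc,[onz(*T(*p),16) for p in[(500,18),(733,45),(690,495),(455,465)]])
loc2=[(-145,-75),(-145,75),(145,75),(145,-75)]
y2,t2=fit(loc2,[onz(*S(*p),16) for p in[(150,78),(362,98),(265,440),(22,408)]])
yj=(y1+y2)/2;tj=(t1+t2)/2
J=lambda p:np.r_[np.array([[np.cos(yj),-np.sin(yj)],[np.sin(yj),np.cos(yj)]])@p[:2]+tj,p[2]]
print('jig',yj,tj,'hinge',J((0,62,40)),'catch',J((0,-62,52)))
print('catch tri? bar tip',tri(S(317,50),T(490,172)))
for a in(1.7,1.8,1.9,2.0,2.1):
    P=J((0,62-150*np.cos(a),40+150*np.sin(a)));print(a,P,(proj('scene',P)-[170,175]+.4)*5,(proj('top',P)-[315,175]+.4)*5+[400,0])
Tr=lambda u,v:('top',135+u/6-.42,205+(v-300)/6-.42)
Sr=lambda u,v:('scene',310+u/6-.42,150+v/6-.42)
e,d1=tri(Sr(206,66),Tr(467,546));f,d2=tri(Sr(180,276),Tr(513,428))
print('rasp end',e,d1,'foot',f,d2,'len',np.linalg.norm(e-f),(e-f)/np.linalg.norm(e-f))
print('tooldir',[onz(*Tr(*p),128) for p in[(185,383),(350,411),(514,433)]])
# rack side board tops, corners
print('handle top edge widths',onz(*Tr(443,545),e[2]),onz(*Tr(492,548),e[2]))
E
```

```text
yaw -0.1221 t [ 612.8 -238.9] res [-1.5  0.3 -0.8  0.   0.8  1.2  1.5 -1.6]
yaw -0.1246 t [ 619.3 -237.5] res [ 1.8  1.2 -0.9 -1.2  0.4  0.1 -1.3 -0.1]
jig -0.12333454866765577 [ 616.  -238.2] hinge [ 623.7 -176.6   40. ] catch [ 608.4 -299.7   52. ]
catch tri? bar tip (array([ 632.6, -150.1,  203.8]), np.float64(1.5033418988688658))
1.7 [ 626.  -157.5  188.7] [306.   60.5] [499.  188.1]
1.8 [ 627.9 -142.8  186.1] [331.   66.4] [472.1 185.7]
1.9 [ 629.6 -128.5  181.9] [355.6  73.9] [445.7 183.7]
2.0 [ 631.4 -114.7  176.4] [379.4  83.1] [420.1 182.3]
2.1 [ 633.  -101.5  169.5] [402.2  93.8] [395.7 181.5]
rasp end [531.2 176.5 213.8] 0.47096952923818525 foot [595.7 167.4 129.1] 0.1709263416281182 len 106.86599827934494 [-0.6  0.1  0.8]
tooldir [array([617.9, 327.4, 128. ]), array([604.2, 246.8, 128. ]), array([593.4, 167.1, 128. ])]
handle top edge widths [531.6 187.1 213.8] [530.2 165.  213.8]
```

```bash
cat >> h.py <<'E'
yj=-.1233;tj=np.array([616.,-238.2]);RJ=np.array([[np.cos(yj),-np.sin(yj)],[np.sin(yj),np.cos(yj)]])
def J(p):p=np.array(p,float);return np.r_[RJ@p[:2]+tj,p[2]]
def now():
    o=ctrl.get_obs();return np.array(o['ee_pos']),Rn.from_rotvec(o['orientation']),o
def plan(P,R):
    p,r,_=now();R=R or r
    print('turn',np.round((r.inv()*R).as_rotvec(),4),'then shift',np.round(R.inv().apply(np.array(P)-p),1),'or shift first',np.round(r.inv().apply(np.array(P)-p),1))
E
python3 - <<'E'
from h import *
np.set_printoptions(precision=3,suppress=True)
p,r,o=now();print(p,r.as_matrix(),o['width'],o['ft_force'])
# tool z down, tool x along jig -y or +y
for s in(1,-1):
    x=np.r_[RJ@[0,s],0];z=np.array([0,0,-1.]);R=Rn.from_matrix(np.c_[x,np.cross(z,x),z]);print(s);plan(J((0,130,260)),R)
E
```

```text
[ 183.252 -596.994  221.974] [[ 0.956  0.293 -0.   ]
 [ 0.293 -0.956  0.001]
 [ 0.    -0.001 -1.   ]] 88.0039056150664 [ 1.075 -0.106  0.169]
1
turn [-0.001 -0.001 -1.15 ] then shift [539.3 385.3 -38. ] or shift first [ 572.1 -334.8  -37.5]
-1
turn [-0.001  0.001  1.992] then shift [-539.3 -385.3  -38. ] or shift first [ 572.1 -334.8  -37.5]
```

```bash
python3 -m pendant '{"grip":[-1,-1,-1,-1,-1,-1,-1,-1,-1,-1],"linear":[[0,0,-4],[0,0,-4],[0,0,-4],[0,0,-4],[0,0,-4],[0,0,-4],[0,0,-4],[0,0,-4],[0,0,-3],[0,0,-3]],"angular":[[0,0,-0.115],[0,0,-0.115],[0,0,-0.115],[0,0,-0.115],[0,0,-0.115],[0,0,-0.115],[0,0,-0.115],[0,0,-0.115],[0,0,-0.115],[0,0,-0.115]]}' && python3 -m pendant '{"grip":[-1,-1,-1,-1,-1,-1,-1,-1,-1,-1],"linear":[[27,19,0],[27,19,0],[27,19,0],[27,19,0],[27,19,0],[27,19,0],[27,19,0],[27,19,0],[27,19,0],[27,19,0]],"angular":[[0,0,0],[0,0,0],[0,0,0],[0,0,0],[0,0,0],[0,0,0],[0,0,0],[0,0,0],[0,0,0],[0,0,0]]}' && python3 -m pendant '{"grip":[-1,-1,-1,-1,-1,-1,-1,-1,-1,-1,-1],"linear":[[27,19,0],[27,19,0],[27,19,0],[27,19,0],[27,19,0],[27,19,0],[27,19,0],[27,19,0],[27,19,0],[27,19,0],[0,0,0]],"angular":[[0,0,0],[0,0,0],[0,0,0],[0,0,0],[0,0,0],[0,0,0],[0,0,0],[0,0,0],[0,0,0],[0,0,0],[0,0,0]]}'; python3 - <<'E'
from h import *
x=np.r_[RJ@[0,1],0];z=np.array([0,0,-1.]);R=Rn.from_matrix(np.c_[x,np.cross(z,x),z])
plan(J((0,130,145)),R)
E
```

```text
t: 0.93
ee_pos: [183.3, -597.2, 260.4]
orientation: [-2.347, -2.087, -0.001]
ft_force: [-0.6, -0.3, -0.0]
width: 24.7
grasp_force: 0.0
t: 1.77
ee_pos: [405.8, -351.3, 260.4]
orientation: [-2.353, -2.08, 0.0]
ft_force: [0.6, -0.2, -0.2]
width: 0.1
grasp_force: 0.0
t: 2.68
ee_pos: [629.8, -104.1, 260.2]
orientation: [-2.35, -2.085, -0.003]
ft_force: [-0.5, -0.4, 0.6]
width: 0.4
grasp_force: 0.0
turn [ 0.0012 -0.0014  0.0039] then shift [ -4.8   2.8 115.2] or shift first [ -4.9   2.7 115.2]
```

```bash
python3 -m pendant '{"grip":[-1,-1,-1,-1,-1],"linear":[[0,3,25],[0,0,30],[0,0,30],[0,0,30],[0,0,0]],"angular":[[0,0,0],[0,0,0],[0,0,0],[0,0,0],[0,0,0]]}' && python3 -m pendant '{"grip":[-1,-1,-1,-1,-1,-1,-1,-1,-1,-1],"linear":[[-6,0,0],[-6,0,0],[-6,0,0],[-6,0,0],[-6,0,0],[-6,0,0],[-6,0,0],[-6,0,0],[-6,0,0],[-6,0,0]],"angular":[[0,0,0],[0,0,0],[0,0,0],[0,0,0],[0,0,0],[0,0,0],[0,0,0],[0,0,0],[0,0,0],[0,0,0]]}'; python3 - <<'E'
from h import *
s=shot('scene','s2');t=shot('top','t2')
k=lambda im,x,y:cv2.resize(im[y:y+110,x:x+80],None,fx=5,fy=5,interpolation=cv2.INTER_CUBIC)
cv2.imwrite('pics/push.png',np.hstack([k(s,170,140),k(t,315,165)])[:,:,::-1])
E
```

```text
t: 3.1
ee_pos: [625.2, -108.1, 139.5]
orientation: [-2.348, -2.075, 0.01]
ft_force: [-1.5, 0.8, -1.0]
width: 0.5
grasp_force: 0.0
t: 3.93
ee_pos: [622.3, -168.6, 145.7]
orientation: [-2.354, -2.081, -0.0]
ft_force: [-0.1, 1.5, 1.0]
width: 0.5
grasp_force: 0.8
```

View pics/push.png

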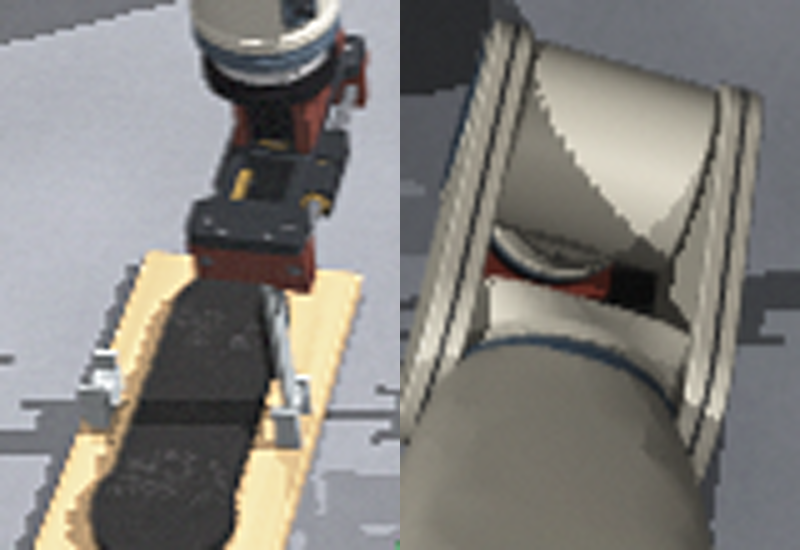

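The bar stands just past upright against the fingers, at about (285,330) in the left crop. I continue along the arc.

```bash
python3 -m pendant '{"grip":[-1,-1,-1,-1,-1,-1,-1,-1,-1,-1,-1,-1],"linear":[[-8,0,0.5],[-8,0,1],[-8,0,1],[-7,0,1.5],[-7,0,2],[-7,0,3],[-7,0,3.5],[-7,0,4],[-7,0,4.5],[-6,0,5],[-6,0,5.5],[-5,0,6]],"angular":[[0,0,0],[0,0,0],[0,0,0],[0,0,0],[0,0,0],[0,0,0],[0,0,0],[0,0,0],[0,0,0],[0,0,0],[0,0,0],[0,0,0]]}' && python3 -m pendant '{"grip":[-1,-1,-1,-1,-1,-1,-1,-1,-1,-1,-1],"linear":[[-5,0,6],[-5,0,7],[-4,0,7],[-4,0,7],[-3,0,7],[-3,0,7],[-2,0,7],[-2,0,6],[-1,0,6],[0,0,4],[0,0,0]],"angular":[[0,0,0],[0,0,0],[0,0,0],[0,0,0],[0,0,0],[0,0,0],[0,0,0],[0,0,0],[0,0,0],[0,0,0],[0,0,0]]}';python3 -c "
from h import *
p,r,o=now();print(RJ.T@(p[:2]-tj),p[2],o['ft_force'])"
```

```text
t: 5.03
ee_pos: [612.2, -251.3, 107.7]
orientation: [2.354, 2.08, -0.0]
ft_force: [-0.1, 0.6, 0.3]
width: 0.6
grasp_force: 0.4
t: 5.95
ee_pos: [608.6, -279.3, 43.7]
orientation: [-2.354, -2.081, 0.001]
ft_force: [0.2, 0.5, 0.5]
width: 0.4
grasp_force: 0.0
[ -2.32044615 -41.75043004] 43.68531258543265 [0.16275255 0.46532489 0.48836566]
```

```bash
python3 -m pendant '{"grip":[-1,-1,-1,-1,-1],"linear":[[5,0,0],[0,0,1],[0,0,1],[0,0,1],[0,0,0]],"angular":[[0,0,0],[0,0,0],[0,0,0],[0,0,0],[0,0,0]]}'
```

```text
t: 6.37
ee_pos: [609.5, -273.6, 43.2]
orientation: [-2.353, -2.081, -0.001]
ft_force: [-4.5, 4.4, 14.2]
width: 0.2
grasp_force: 7.6
```

```bash
python3 -m pendant '{"grip":[-1,-1,-1],"linear":[[0,0,1],[0,0,0],[0,0,0]],"angular":[[0,0,0],[0,0,0],[0,0,0]]}' && python3 -m pendant '{"grip":[-1,-1,-1,-1,-1,-1,-1,-1,-1,-1],"linear":[[0,0,-5],[0,0,-20],[0,0,-35],[0,0,-35],[0,0,-35],[0,0,-35],[0,0,-35],[0,0,-35],[0,0,-35],[0,0,0]],"angular":[[0,0,0],[0,0,0],[0,0,0],[0,0,0],[0,0,0],[0,0,0],[0,0,0],[0,0,0],[0,0,0],[0,0,0]]}'
cat >> h.py <<'E'
yr=-.152;cr,sr=np.cos(yr),np.sin(yr)
RO=np.array([588,168.3,124.]);rz=np.array([-.644*cr,-.644*sr,.765]);rx=np.array([.765*cr,.765*sr,.644]);ry=np.array([-sr,cr,0])
def tool(th,s): # tool y = s*ry, z down tilted th toward robot in rack plane
    z=np.array([-np.sin(th)*cr,-np.sin(th)*sr,-np.cos(th)]);y=s*ry
    return Rn.from_matrix(np.c_[np.cross(y,z),y,z])
E
python3 - <<'E'
from h import *
p,r,o=now();print(o['qpos'])
for s in(1,-1):
  R=tool(.45,s);G=RO+45*rz;z=R.as_matrix()[:,2];print(s,'G',G)
  for b in(120,0): plan(G+(19-b)*z,R)
shot('scene','s3')
s=cv2.imread('pics/s3.png');cv2.imwrite('pics/s3c.png',cv2.resize(s[170:270,170:300],None,fx=5,fy=5,interpolation=cv2.INTER_CUBIC))
E
```

```text
t: 6.62
ee_pos: [609.6, -273.6, 43.0]
orientation: [-2.353, -2.081, -0.001]
ft_force: [-7.4, 6.7, 22.5]
width: 0.6
grasp_force: 11.0
t: 7.45
ee_pos: [612.4, -275.5, 318.8]
orientation: [2.345, 2.073, 0.008]
ft_force: [1.2, -0.3, 1.0]
width: 0.3
grasp_force: 0.0
[-4.40413126e-01  4.01390123e-01  1.43552747e+00  1.62524462e-05
  1.29190384e+00 -3.17754471e-01]
1 G [559.3541329  172.68801755 158.425     ]
turn [ 0.3529  0.3691 -1.5124] then shift [ 38.6 434.9  95.8] or shift first [437.3 -64.4  66.9]
turn [ 0.3529  0.3691 -1.5124] then shift [ 38.6 434.9 215.8] or shift first [ 439.2 -117.9  174.4]
-1 G [559.3541329  172.68801755 158.425     ]
turn [ 0.3719 -0.3556  1.5681] then shift [ -38.6 -434.9   95.8] or shift first [437.3 -64.4  66.9]
turn [ 0.3719 -0.3556  1.5681] then shift [ -38.6 -434.9  215.8] or shift first [ 439.2 -117.9  174.4]
```

View pics/s3c.png

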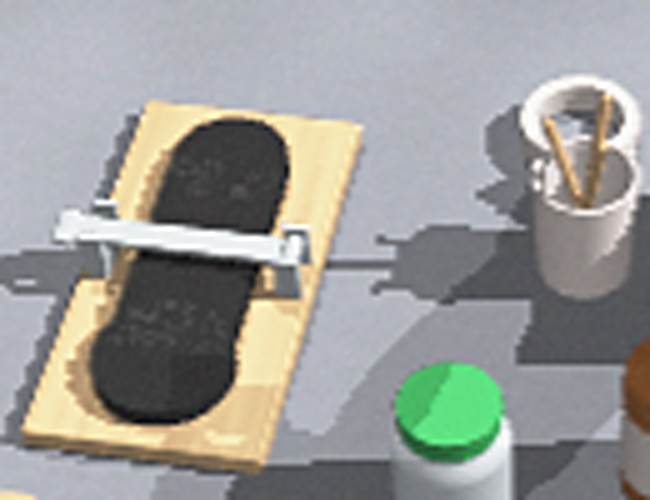

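The picture shows the bar level in its fork at about (85,225), across the sole, with the cup and tape untouched. Next, turn toward the rasp.

```bash
python3 -m pendant '{"grip":[0.2,0.2,0.2,0.2,0.2,0.2,0.2],"linear":[[0,0,0],[0,0,0],[0,0,0],[0,0,0],[0,0,0],[0,0,0],[0,0,0]],"angular":[[0.0252,0.0264,-0.108],[0.0252,0.0264,-0.108],[0.0252,0.0264,-0.108],[0.0252,0.0264,-0.108],[0.0252,0.0264,-0.108],[0.0252,0.0264,-0.108],[0.0252,0.0264,-0.108]]}' && python3 -m pendant '{"grip":[0.2,0.2,0.2,0.2,0.2,0.2,0.2,0.2],"linear":[[0,0,0],[0,0,0],[0,0,0],[0,0,0],[0,0,0],[0,0,0],[0,0,0],[0,0,0]],"angular":[[0.0252,0.0264,-0.108],[0.0252,0.0264,-0.108],[0.0252,0.0264,-0.108],[0.0252,0.0264,-0.108],[0.0252,0.0264,-0.108],[0.0252,0.0264,-0.108],[0.0252,0.0264,-0.108],[0,0,0]]}'; python3 - <<'E'
from h import *
print(now()[2]['qpos'])
R=tool(.45,1);plan(RO+45*rz-101*R.as_matrix()[:,2],R)
E
```

```text
t: 8.08
ee_pos: [608.7, -274.1, 308.5]
orientation: [-1.294, -2.583, -0.031]
ft_force: [0.6, -0.4, -0.6]
width: 43.7
grasp_force: 0.0
t: 8.75
ee_pos: [609.3, -273.1, 307.6]
orientation: [-0.195, -2.669, -0.055]
ft_force: [0.9, 0.8, -0.5]
width: 52.5
grasp_force: 0.0
[-0.39125861  0.65703019  1.11784062 -0.10695431  1.82130591 -1.81853361]
turn [ 0.0034 -0.0168  0.0067] then shift [ 40.4 433.1  84.2] or shift first [ 36.1 433.1  86.3]
```

```bash
python3 -m pendant '{"grip":[0.2,0.2,0.2,0.2,0.2,0.2,0.2,0.2,0.2,0.2,0.2,0.2],"linear":[[0,36,0],[0,36,0],[0,36,0],[0,36,0],[0,36,0],[4,36,0],[6,36,10],[6,36,10],[6,36,10],[6,36,15],[6,36,20],[6,37,19]],"angular":[[0.003,-0.016,0.006],[0,0,0],[0,0,0],[0,0,0],[0,0,0],[0,0,0],[0,0,0],[0,0,0],[0,0,0],[0,0,0],[0,0,0],[0,0,0]]}' && python3 -m pendant '{"grip":[0.2,0.2],"linear":[[0,0,0],[0,0,0]],"angular":[[0,0,0],[0,0,0]]}'; python3 - <<'E'
from h import *
print(now()[2]['qpos'])
R=tool(.45,1);plan(RO+45*rz-101*R.as_matrix()[:,2],R);plan(RO+45*rz+19*R.as_matrix()[:,2],R)
E
```

```text
t: 9.75
ee_pos: [604.4, 165.9, 250.3]
orientation: [-0.218, -2.687, -0.046]
ft_force: [-0.2, -0.8, -0.4]
width: 52.9
grasp_force: 0.0
t: 9.92
ee_pos: [603.8, 166.0, 249.8]
orientation: [-0.211, -2.685, -0.044]
ft_force: [0.3, -0.1, 0.6]
width: 52.8
grasp_force: 0.0
[ 0.17969276  0.61449104  1.31714508  0.14131707  1.6370951  -1.2552221 ]
turn [-0.0009  0.0009 -0.0053] then shift [ 0.7 -0.1  0.9] or shift first [ 0.7 -0.1  0.9]
turn [-0.0009  0.0009 -0.0053] then shift [ 7.000e-01 -1.000e-01  1.209e+02] or shift first [  0.8  -0.  120.9]
```

```bash
python3 -m pendant '{"grip":[0.2,0.2,0.2,0.2,0.2,0.2,0.2,0.2],"linear":[[0,0,20],[0,0,20],[0,0,20],[0,0,20],[0,0,20],[0,0,15],[0,0,6],[0,0,0]],"angular":[[0,0,0],[0,0,0],[0,0,0],[0,0,0],[0,0,0],[0,0,0],[0,0,0],[0,0,0]]}'; python3 - <<'E'
from h import *
s=shot('scene','s4');t=shot('top','t4')
k=lambda im,x,y:cv2.resize(im[y:y+90,x:x+80],None,fx=5,fy=5,interpolation=cv2.INTER_CUBIC)
cv2.imwrite('pics/grasp.png',np.hstack([k(s,310,130),k(t,185,195)])[:,:,::-1])
R=tool(.45,1);plan(RO+45*rz+19*R.as_matrix()[:,2],R)
E
```

```text
t: 10.58
ee_pos: [553.1, 171.1, 141.4]
orientation: [-0.215, -2.685, -0.045]
ft_force: [0.3, 1.0, 0.5]
width: 52.2
grasp_force: 0.0
turn [ 0.0017  0.0047 -0.0065] then shift [2.7 1.7 3.2] or shift first [2.7 1.7 3.1]
```

View pics/grasp.png

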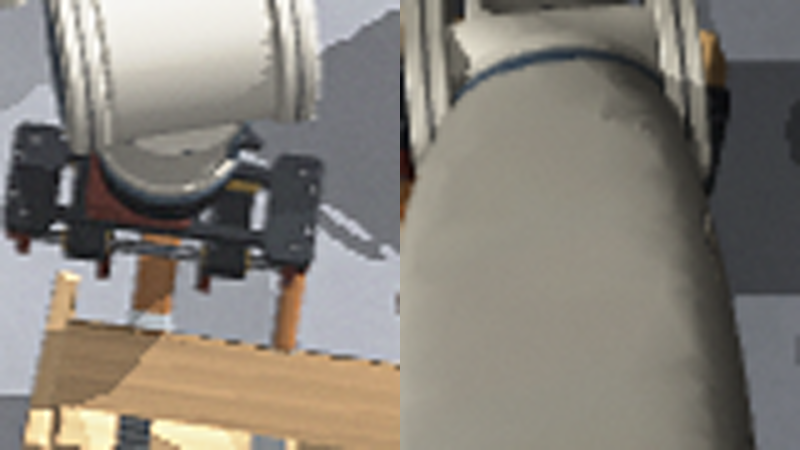

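The handle at about (157,275) is centred between the fingertips at (103,270) and (205,285). Closing.

```bash
python3 -m pendant '{"grip":[0.2,-0.3,-0.6,-1,-1,-1,-1,-1,-1],"linear":[[1,1,2],[0,0,0],[0,0,0],[0,0,0],[0,0,0],[0,0,0],[0,0,0],[0,0,0],[0,0,0]],"angular":[[0,0,0],[0,0,0],[0,0,0],[0,0,0],[0,0,0],[0,0,0],[0,0,0],[0,0,0],[0,0,0]]}'; python3 - <<'E'
from h import *
p,r,o=now();print(r.inv().apply(rz)*15,o['ft_force'],o['moment'])
E
```

```text
t: 11.43
ee_pos: [552.3, 173.6, 141.1]
orientation: [-0.212, -2.688, -0.046]
ft_force: [0.4, -1.4, 0.7]
width: 23.9
grasp_force: 29.8
[13.66575622 -0.06199842 -6.18340424] [ 0.36959097 -1.35372271  0.65400705] [ 0.01669793 -0.33405785  0.04391595]
```

```bash
python3 -m pendant '{"grip":[-1,-1,-1,-1,-1,-1],"linear":[[4.6,0,-2],[4.6,0,-2],[4.6,0,-2],[4.6,0,-2],[4.6,0,-2],[0,0,0]],"angular":[[0,0,0],[0,0,0],[0,0,0],[0,0,0],[0,0,0],[0,0,0]]}';python3 -c "
from h import *
p,r,o=now();print(o['ft_force'],o['moment'])"
```

```text
t: 11.93
ee_pos: [535.5, 176.4, 161.0]
orientation: [-0.211, -2.688, -0.046]
ft_force: [1.0, -0.6, 1.9]
width: 24.1
grasp_force: 29.8
[ 1.00883022 -0.5541302   1.92754721] [-0.0365886  -0.47752999 -0.0331079 ]
```

```bash
python3 -m pendant '{"grip":[-1,-1,-1,-1,-1,-1,-1,-1,-1,-1,-1,-1],"linear":[[9.1,0,-4.1],[9.1,0,-4.1],[9.1,0,-4.1],[9.1,0,-4.1],[9.1,0,-4.1],[9.1,0,-4.1],[9.1,0,-4.1],[9.1,0,-4.1],[9.1,0,-4.1],[9.1,0,-4.1],[9.1,0,-4.1],[0,0,0]],"angular":[[0,0,0],[0,0,0],[0,0,0],[0,0,0],[0,0,0],[0,0,0],[0,0,0],[0,0,0],[0,0,0],[0,0,0],[0,0,0],[0,0,0]]}';python3 -c "
from h import *
p,r,o=now();print(o['ft_force'],o['moment'],o['qpos'])"
```

```text
t: 12.93
ee_pos: [464.6, 187.7, 245.3]
orientation: [-0.211, -2.687, -0.046]
ft_force: [-0.3, -0.4, -2.2]
width: 24.1
grasp_force: 29.9
[-0.31633308 -0.41934828 -2.21704199] [ 0.00390411 -0.39445433 -0.02702592] [ 0.25382742  0.4243527   1.64798989  0.1730511   1.485159   -1.21177252]
```

```bash
python3 -m pendant '{"grip":[-1,-1,-1,-1,-1,-1],"linear":[[9,0,-4],[-6,0,-12],[-6,0,-12],[-6,0,-12],[-6,0,-12],[0,0,0]],"angular":[[0,0,0],[0,0,0],[0,0,0],[0,0,0],[0,0,0],[0,0,0]]}'; cat >> h.py <<'E'
def final(psi,zb=165,Bt=None):
    R0=tool(.45,1);c,s=np.cos(psi),np.sin(psi);h=np.array([-c,-s,0]);u=np.array([0,0,1.])
    A=np.c_[u,np.cross(h,u),h];B=np.c_[rx,ry,rz] # rasp frames
    R=Rn.from_matrix(A@B.T@R0.as_matrix())
    G=np.r_[tj,zb]+105*h;return G+19*R.as_matrix()[:,2],R
E
python3 - <<'E'
from h import *
P,R=final(-.3);print(P,R.as_matrix()[:,2]);plan(P,R);plan(P+[0,0,130],R);print(now()[2]['qpos'])
E
```

```text
t: 13.43
ee_pos: [503.2, 181.8, 285.4]
orientation: [-0.212, -2.69, -0.047]
ft_force: [-0.5, 0.8, -0.9]
width: 23.7
grasp_force: 29.9
[ 523.10872755 -209.46536216  147.65956708] [ 0.39047678 -0.12078862 -0.91265436]
turn [-0.0022 -0.8638  0.1471] then shift [ -66.6 -367.9  180.7] or shift first [-132.4 -383.3   89.7]
turn [-0.0022 -0.8638  0.1471] then shift [-119.7 -367.9   62.1] or shift first [ -76.5 -383.3  -27.7]
[ 0.23036527  0.43444128  1.53157231  0.16290086  1.59047494 -1.21401328]
```

```bash
python3 -m pendant '{"grip":[-1,-1,-1,-1,-1,-1,-1,-1,-1,-1,-1],"linear":[[0,0,0],[0,0,0],[0,0,0],[0,0,0],[0,0,0],[0,0,0],[0,0,0],[0,0,0],[0,0,0],[0,0,0],[0,0,0]],"angular":[[0,-0.05,0.01],[0,-0.09,0.016],[0,-0.09,0.016],[0,-0.09,0.016],[0,-0.09,0.016],[0,-0.09,0.016],[0,-0.09,0.016],[0,-0.09,0.016],[0,-0.09,0.016],[0,-0.09,0.015],[0,0,0]]}'; python3 - <<'E'
from h import *
P,R=final(-.3);plan(P,R);plan(P+[0,0,130],R);print(now()[2]['qpos'])
E
```

```text
t: 14.35
ee_pos: [497.5, 181.2, 282.1]
orientation: [0.412, 2.7, -0.097]
ft_force: [-1.1, 0.1, -2.6]
width: 23.9
grasp_force: 29.9
turn [-0.0083 -0.0063 -0.0009] then shift [ -72.7 -365.7  179.8] or shift first [ -74.2 -364.1  182.4]
turn [-0.0083 -0.0063 -0.0009] then shift [-125.9 -365.7   61.2] or shift first [-126.6 -365.1   63.4]
[ 0.49981098  0.09862606  1.98992041 -0.4205228   0.80683382 -0.51254587]
```

```bash
python3 -m pendant '{"grip":[-1,-1,-1,-1,-1,-1,-1,-1,-1,-1,-1,-1],"linear":[[-4,-15,2],[-9,-26,4],[-9,-26,4],[-9,-26,4],[-9,-26,4],[-9,-26,4],[-9,-26,4],[-9,-26,4],[-9,-26,4],[-9,-26,4],[-9,-26,4],[-9,-26,4]],"angular":[[-0.008,-0.006,0],[0,0,0],[0,0,0],[0,0,0],[0,0,0],[0,0,0],[0,0,0],[0,0,0],[0,0,0],[0,0,0],[0,0,0],[0,0,0]]}' && python3 -m pendant '{"grip":[-1,-1,-1,-1,-1,-1],"linear":[[-9,-24,4],[-8,-24,4],[-6,-15,4],[0,0,2],[0,0,0],[0,0,0]],"angular":[[0,0,0],[0,0,0],[0,0,0],[0,0,0],[0,0,0],[0,0,0]]}'; python3 - <<'E'
from h import *
P,R=final(-.3);plan(P,R);plan(P+[0,0,130],R);print(now()[2]['qpos'])
E
```

```text
t: 15.35
ee_pos: [519.1, -140.4, 283.2]
orientation: [0.41, 2.694, -0.081]
ft_force: [1.0, 0.8, -1.4]
width: 23.7
grasp_force: 29.9
t: 15.85
ee_pos: [525.9, -206.6, 279.4]
orientation: [0.411, 2.694, -0.082]
ft_force: [0.5, -0.5, -2.1]
width: 23.6
grasp_force: 29.9
turn [ 0.0028 -0.0017 -0.0031] then shift [ 55.5  -3.6 119.4] or shift first [ 55.3  -4.1 119.5]
turn [ 0.0028 -0.0017 -0.0031] then shift [ 2.4 -3.6  0.8] or shift first [ 2.3 -3.6  0.8]
[-0.42467418  0.10445668  1.99176927  0.0907144   0.63121211 -1.7550152 ]
```

Descend 130 mm, then measure.

```bash
python3 -m pendant '{"grip":[-1,-1,-1,-1,-1,-1,-1,-1],"linear":[[9,-2,19],[9,-1,20],[9,0,20],[9,0,20],[9,0,20],[9,0,18],[0,0,0],[0,0,0]],"angular":[[0,0,0],[0,0,0],[0,0,0],[0,0,0],[0,0,0],[0,0,0],[0,0,0],[0,0,0]]}'; python3 - <<'E'
from h import *
P,R=final(-.3);plan(P,R)
s=shot('scene','s5');t=shot('top','t5')
k=lambda im,x,y:cv2.resize(im[y:y+100,x:x+80],None,fx=5,fy=5,interpolation=cv2.INTER_CUBIC)
cv2.imwrite('pics/fin.png',np.hstack([k(s,180,165),k(t,315,165)])[:,:,::-1])
E
```

```text
t: 16.52
ee_pos: [523.9, -207.9, 150.4]
orientation: [0.409, 2.695, -0.082]
ft_force: [0.7, 0.1, -1.7]
width: 23.6
grasp_force: 30.0
turn [ 0.0031 -0.0024 -0.0018] then shift [ 1.4 -1.7  2.4] or shift first [ 1.4 -1.7  2.4]
```

View pics/fin.png

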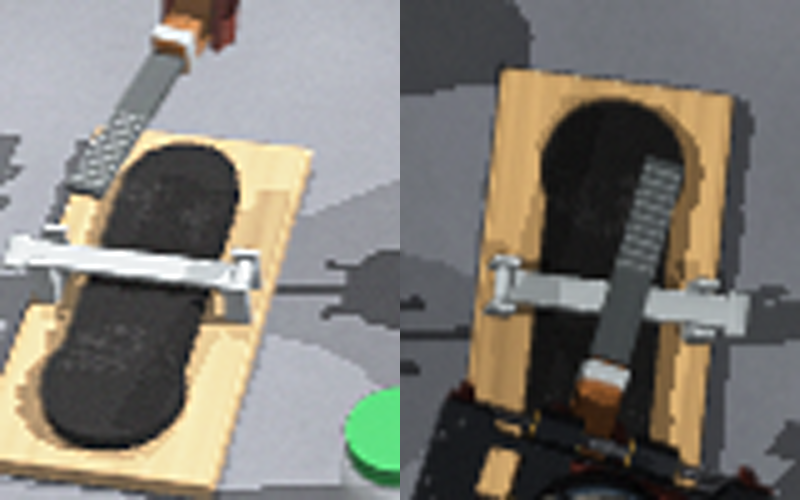

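The blade is over the sole with the bar closed. In the crops its tip edge is at (88,192) and (667,160), and the collar edge at (170,58) and (606,364). Triangulating.

```bash
python3 - <<'E'
from h import *
np.set_printoptions(precision=1,suppress=True)
T=lambda u,v:('top',315+(u-400)/5-.4,165+v/5-.4)
S=lambda u,v:('scene',180+u/5-.4,165+v/5-.4)
a,d1=tri(S(88,192),T(667,160));b,d2=tri(S(170,58),T(606,364))
print('tip',a,d1,'collar',b,d2,'len',np.linalg.norm(a-b),'mid',(a+b)/2,'want',np.r_[tj,168])
P,R=final(-.3)
p,r,_=now();Q=np.linalg.inv(R.as_matrix());
# expected rasp from FK
c,s=np.cos(-.3),np.sin(-.3);h=np.array([-c,-s,0]);M=r.as_matrix()@Q
G=p-19*r.as_matrix()[:,2];x=M@np.array([0,0,1.]);hh=M@h
print('FK tip',G-165*hh+3*x,'foot',G-45*hh+3*x,'x',x)
for q in(G-165*hh+3*x,G-45*hh+3*x): print((proj('scene',q)-[180,165]+.4)*5,(proj('top',q)-[315,165]+.4)*5+[400,0])
# tip width edges
for e in(11,-11):
  y=np.cross(hh,x)
  for q in(G-165*hh+3*x+e*y,):print('corner',(proj('scene',q)-[180,165]+.4)*5,(proj('top',q)-[315,165]+.4)*5+[400,0])
E
```

```text
tip [ 674.2 -254.3  168. ] 4.817291815725327 collar [ 557.9 -218.8  166.2] 0.7436158684500944 len 121.548498471947 mid [ 616.1 -236.6  167.1] want [ 616.  -238.2  168. ]
FK tip [ 675.3 -255.6  173.1] foot [ 560.7 -220.1  172.8] x [-0. -0.  1.]
[ 80.  186.7] [666.8 156.6]
[165.7  53. ] [609.4 357.8]
corner [ 97.4 191.1] [648.1 151. ]
corner [ 62.8 182.4] [685.4 162.3]
```

```bash
python3 -m pendant '{"grip":[-1,-1,-1,-1,-1,-1],"linear":[[0,0,0],[0,0,0],[0,0,0],[0,0,0],[0,0,0],[0,0,0]],"angular":[[0,0,0],[0,0,0],[0,0,0],[0,0,0],[0,0,0],[0,0,0]]}' && python3 -c "
from h import *
print(ctrl.close_job())"
```

```text
t: 17.12
ee_pos: [524.4, -209.4, 151.4]
orientation: [0.41, 2.692, -0.084]
ft_force: [0.9, 0.3, -1.2]
width: 24.1
grasp_force: 30.0
the job is handed in; nothing more can be done
None
```

The job is handed in at 17 s: the bar is down in its catch, and the rasp is held level with its blade middle about 13.5 cm above the middle of the sole, within about 2 mm sideways by camera; the other tools and bench items were not touched as far as forces and pictures showed.

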